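Close the bead jars before sanding

ROBOT

A 6-joint arm with a two-finger parallel gripper is mounted at the origin on a cart in front of the work surface, level with it; the furniture and walls round the work are solid. World frame = base frame: x ahead of the robot, y to its left, z up, the work surface at z = 0. Lengths are in m, angles in rad, forces in N, time in s.
With the tool pointing down it reaches from about 0.325 to 0.775 m from the base axis. Payload 9.3 kg.
Tool frame: the origin (TCP) lies between the finger pads; the fingertips stand 11 mm ahead of it and the grasp point (between the pads) lies 8 mm behind it; z points along the fingers, y is the line along which they close (so a half turn about z gives the same grasp; the last joint's range is limited). The gripper opens to 85 mm and grips with 20 to 120 N. Pads are 22 mm wide; open, the fingers measure 114 mm over their backs; the gripper's body (76 mm by 85 mm) begins 54 mm behind the grasp point. The pads swing forward as they close: fully open they stand 13 mm farther back than shut.
Start: joints at [1.08, 0.259, 0.021, 1.334, 0, 1.418], TCP at [0.182, 0.519, 0.242] pointing down, gripper open.
Joint ranges: [-3.04, 3.04], [-0.91, 1.82], [-1.04, 1.36], [-1.92, 1.95], [-1.52, 1.45], [-3.14, 3.14]. Speed limits (rad/s): [2.22, 2.22, 2.79, 3.14, 3.14, 3.14].

INTERFACE

Orientations are given as a unit quaternion [w, x, y, z].
In Python, from plant import get_obs, vision, sign_off, boxes_of, outline_of, tip_of gives the robot as it stands.
- The arm moves only by the shell command python3 -m crank 'ROWS' [FORCE]. ROWS is JSON, a list of rows, each a list of 7 numbers: the shift along the tool's x, y, z each as a share of 10 cm, from -1 to 1, then the turn, a rotation vector about the tool's x, y, z each as a share of 0.5 rad, from -1 to 1, then the closure, from 0 (fully open) to 1 (shut). In form: [[tx, ty, tz, rx, ry, rz, fingers], ...]. A call has 1 to 5 rows; each row shifts and turns the commanded pose from where the row before left it, along the tool's axes as they then stand; what a row does not reach is not made up. A row lasts 1/12 s, in which the tool goes at most 41.7 mm and 7.16 degrees, less where a joint would pass 70% of its speed; a pose out of reach is approached as far as the arm can. A call with a number of a shift or a turn outside -1 to 1 is refused whole. A call with a gripper value outside its range is refused whole. The fingers move at their own pace and stop on an object; FORCE is the grip in N (left out, the last holds). Time passes only in rows, so rows that do not move let the fingers close. It gives the time, the measured TCP pose, the force, the opening and the grip force at its end, in the units of the state.
- get_obs(): the state, without advancing time (a new reading comes with each control period).
- vision.read_camera(name): name is "scene" or "top" or "wrist"; returns a dict with "img" (384x512x3 uint8, red, green, blue), "intrinsics" (3x3 intrinsics, pixels), "cam_to_world" (4x4, takes a point from camera to world coordinates). Camera axes: x right, y down, z forward; pixel columns grow to the right and rows downward; lengths in m; the calibration is good to about 2 mm. A picture is of the moment at which its call begins. There is no depth.
- sign_off(): hands the job in; it is judged then, once.
Trained networks look in a picture, given as the dict that the camera call returned (one of the last four; its "shot" number tells which), for a name from the list of things; names that differ only in an ending like _2 or _b are one class to them, and where a whole thing is asked for, a point or a joint stands for the part that bears it (a point fixed in the world has none). Each returns a list of dicts, best first, with "score" (0 to 1); they miss things now and then, are a little off and sometimes report something else, mostly with a low value. They report only what shows in the picture. A call takes as long as a camera call. They do not tell look-alikes from the thing itself.
- boxes_of(picture, query): "at" ([x, y, z] in m, in the coordinates of the camera as it stood for that picture, good to about 4 mm: the middle of the surface that is visible of it).
- outline_of(picture, query): "region" (384x512 bool, what is visible of it).
- tip_of(picture, query): "at" ([x, y, z] in m, in the coordinates of the camera as it stood for that picture, good to about 4 mm: a listed point, or the origin of a listed thing).
The state is a dict: "t": time; "joint_pos": joint angles; "joint_velocities": joint speeds; "effort": joint torques, N m; "tool_pos": TCP position; "eef_rot": TCP orientation; "contact_force": force on the tool from outside, world axes, zero at the start; "moment": the same for the moment, N m; "grip_width": opening from 0.0 (shut) to 1.0 (fully open); "gripper_force": force on a finger pad.
Only numpy, scipy, OpenCV 4.12 (cv2) and the standard library are available. Lean on these libraries where they do the work, as an engineer would, in place of code of your own. Each camera call takes 0.05 s, during which the arm holds its last target. There are 200 camera calls.

TASK

Sanding is about to start and dust must not get among the beads. Close each of the four open glass bead jars with the wooden lid of its own size, plug down in the mouth and disc lying flat all round on the rim; the jars stay standing about where they are.

Things in the scene. Friction and masses are not known exactly. Their poses are not given: they have to be found in the camera images.
- jar_small: The smallest of four open, straight-sided clear glass jars, part filled with plain wooden beads: 52 mm outside diameter, mouth 45 mm, 60 mm tall, beads no higher than 43 mm, about 180 g, loose on the worktop, standing upright. Origin: centre of its underside; z up along its axis (rim at z = 60 mm). Bins 0.24 m tall stand behind from x = 0.72 m, a tall organizer back right.
- lid_small: The smallest of four loose wooden lids, right side up: disc 54 mm across, 8 mm thick; under it a plug (chamfer 4 x 6 mm) 38 mm across, 9 mm deep; on it a darker round knob, 24 mm across, 24 mm high. 20 to 100 g. Origin: centre of the plug's underside, z up (disc z 9 to 17 mm, knob to 41 mm). On its jar the disc rests on the rim, origin 51 mm above the jar's; plug 3.5 mm play all round.
- jar_medium: The second smallest of four open, straight-sided clear glass jars, part filled with plain wooden beads: 64 mm outside diameter, mouth 57 mm, 60 mm tall, beads no higher than 43 mm, about 260 g, loose on the worktop, standing upright. Origin: centre of its underside; z up along its axis (rim at z = 60 mm). Bins 0.24 m tall stand behind from x = 0.72 m, a tall organizer back right.
- lid_medium: The second smallest of four loose wooden lids, right side up: disc 66 mm across, 8 mm thick; under it a plug (chamfer 4 x 6 mm) 50 mm across, 9 mm deep; on it a darker round knob, 24 mm across, 24 mm high. 20 to 100 g. Origin: centre of the plug's underside, z up (disc z 9 to 17 mm, knob to 41 mm). On its jar the disc rests on the rim, origin 51 mm above the jar's; plug 3.5 mm play all round.
- jar_large: The second largest of four open, straight-sided clear glass jars, part filled with plain wooden beads: 76 mm outside diameter, mouth 69 mm, 60 mm tall, beads no higher than 43 mm, about 340 g, loose on the worktop, standing upright. Origin: centre of its underside; z up along its axis (rim at z = 60 mm). Bins 0.24 m tall stand behind from x = 0.72 m, a tall organizer back right.
- lid_large: The second largest of four loose wooden lids, right side up: disc 78 mm across, 8 mm thick; under it a plug (chamfer 4 x 6 mm) 62 mm across, 9 mm deep; on it a darker round knob, 24 mm across, 24 mm high. 20 to 100 g. Origin: centre of the plug's underside, z up (disc z 9 to 17 mm, knob to 41 mm). On its jar the disc rests on the rim, origin 51 mm above the jar's; plug 3.5 mm play all round.
- jar_giant: The largest of four open, straight-sided clear glass jars, part filled with plain wooden beads: 88 mm outside diameter, mouth 81 mm, 60 mm tall, beads no higher than 43 mm, about 430 g, loose on the worktop, standing upright. Origin: centre of its underside; z up along its axis (rim at z = 60 mm). Bins 0.24 m tall stand behind from x = 0.72 m, a tall organizer back right.
- lid_giant: The largest of four loose wooden lids, right side up: disc 90 mm across, 8 mm thick; under it a plug (chamfer 4 x 6 mm) 74 mm across, 9 mm deep; on it a darker round knob, 24 mm across, 24 mm high. 20 to 100 g. Origin: centre of the plug's underside, z up (disc z 9 to 17 mm, knob to 41 mm). On its jar the disc rests on the rim, origin 51 mm above the jar's; plug 3.5 mm play all round.
There are look-alikes about, which are no part of the job. Leave any purple look-alike of the lid_medium alone.

How it is judged:
At the end, for the whole second after the job is handed in: Each lid lies on the jar of its own size: centred within 6 mm, disc down on the rim (plug's underside 48.5 to 53.5 mm above the jar's underside), level within 4 degrees; jars upright, within 50 mm of where they stood; lids released, all at rest (horizontal distance between lid_small and jar_small below 0.006 m and z of lid_small in the frame of jar_small between 0.0485 and 0.0535 m and angle between the z axis of lid_small and the z axis of jar_small, either way round below 0.07 rad and angle between each of lid_small, lid_medium, lid_large, lid_giant's own z axis and vertical below 0.1 rad and linear speed of each of lid_small, jar_small, lid_medium, jar_medium, lid_large, jar_large, lid_giant, jar_giant below 0.02 m/s and contact force between the fingers and lid_small below 0.1 N and distance of each of jar_small, jar_medium, jar_large, jar_giant from where it was at the start of the episode below 0.05 m and horizontal distance between lid_medium and jar_medium below 0.006 m and z of lid_medium in the frame of jar_medium between 0.0485 and 0.0535 m and angle between the z axis of lid_medium and the z axis of jar_medium, either way round below 0.07 rad and contact force between the fingers and lid_medium below 0.1 N and horizontal distance between lid_large and jar_large below 0.006 m and z of lid_large in the frame of jar_large between 0.0485 and 0.0535 m and angle between the z axis of lid_large and the z axis of jar_large, either way round below 0.07 rad and contact force between the fingers and lid_large below 0.1 N and horizontal distance between lid_giant and jar_giant below 0.006 m and z of lid_giant in the frame of jar_giant between 0.0485 and 0.0535 m and angle between the z axis of lid_giant and the z axis of jar_giant, either way round below 0.07 rad and contact force between the fingers and lid_giant below 0.1 N); the robot touches nothing.
It fails at once if a jar is tipped (leans more than 25 degrees) (angle between any of jar_small, jar_medium, jar_large, jar_giant's own z axis and vertical above 0.44 rad).
It fails at once if a jar is pushed more than 50 mm from its place (distance of any of jar_small, jar_medium, jar_large, jar_giant from where it was at the start of the episode above 0.05 m).
It also fails if it takes over 106 s, if anything falls off the work surface, if the arm or the gripper's body presses on something with over 40 N, if the wrist force passes 120 N, or if a joint passes its speed limit or range.

## Working session

There is one attempt and no reset: what is moved stays moved. The work goes in short steps, Python scripts to look and compute and a shell command to move; the robot and the scene stay as the last step left them, time stands still between calls to the robot, and variables do not carry over. Pictures are saved under pics/ and viewed, at most 14 in all, crops included, and the job is handed in when it is done.

```bash
mkdir -p pics
cat > h.py <<'E'
import numpy as np, cv2
from plant import get_obs, vision, sign_off, boxes_of, outline_of, tip_of
def W(p,a): 
    T=np.array(p["cam_to_world"]); return T[:3,:3]@np.array(a)+T[:3,3]
def px(p,w):
    T=np.linalg.inv(np.array(p["cam_to_world"])); c=T[:3,:3]@np.array(w)+T[:3,3]; u=np.array(p["intrinsics"])@c; return u[:2]/u[2]
def save(p,n): cv2.imwrite("pics/"+n,p["img"][:,:,::-1])
NM=["small","medium","large","giant"]
E
cat > a.py <<'E'
from h import *
o=get_obs();print(o["t"],o["tool_pos"],o["eef_rot"])
for c in ["top","scene"]:
    p=vision.read_camera(c); save(p,c+"1.png")
    print(c)
    for k in ["jar_","lid_"]:
        for n in NM:
            for d in tip_of(p,k+n)[:3]:
                w=W(p,d["at"]); print(k+n,round(d["score"],2),w.round(3),px(p,w).round())
print(get_obs()["t"])
E
python3 a.py
```

```text
0.0 [0.18217616 0.51868229 0.24167292] [-2.08485988e-04  1.68121219e-01  9.85766116e-01 -6.14039522e-04]
top
jar_small 0.9 [0.437 0.364 0.001] [185. 197.]
jar_medium 0.75 [0.435 0.153 0.004] [254. 196.]
jar_medium 0.62 [ 0.569 -0.176 -0.002] [361. 151.]
jar_large 0.63 [ 0.453 -0.231 -0.   ] [382. 188.]
jar_giant 0.92 [0.431 0.15  0.003] [256. 197.]
jar_giant 0.34 [ 0.588 -0.013  0.001] [308. 146.]
lid_small 0.75 [ 0.439 -0.008  0.001] [308. 194.]
lid_medium 0.84 [ 0.338  0.478 -0.   ] [146. 231.]
lid_medium 0.79 [0.343 0.345 0.003] [191. 228.]
lid_medium 0.79 [ 0.362 -0.108 -0.002] [343. 219.]
lid_large 0.78 [ 0.58   0.162 -0.001] [251. 150.]
lid_large 0.48 [ 0.438  0.364 -0.   ] [185. 197.]
lid_giant 0.7 [ 0.586 -0.01  -0.   ] [307. 146.]
scene
jar_small 0.71 [0.439 0.362 0.004] [224. 160.]
jar_medium 0.55 [ 0.57  -0.179  0.002] [345. 246.]
jar_medium 0.32 [ 0.588 -0.013  0.001] [318. 210.]
jar_large 0.83 [ 0.449 -0.233  0.002] [320. 274.]
jar_giant 0.68 [ 0.427  0.148 -0.002] [249. 197.]
lid_small 0.54 [ 0.437 -0.012  0.   ] [276. 226.]
lid_medium 0.92 [ 0.361 -0.107 -0.003] [269. 257.]
lid_medium 0.76 [0.591 0.316 0.001] [268. 155.]
lid_medium 0.75 [ 0.332  0.478 -0.003] [184. 153.]
lid_large 0.51 [ 0.569  0.16  -0.001] [285. 181.]
lid_giant 0.91 [ 0.586 -0.014  0.   ] [318. 210.]
0.9
```

```bash
python3 -c "
import cv2
i=cv2.imread('pics/top1.png');c=i[110:260,110:410];cv2.imwrite('pics/top1c.png',cv2.resize(c,(800,400),interpolation=3))"
```

```text
(no output)
```

View pics/top1c.png

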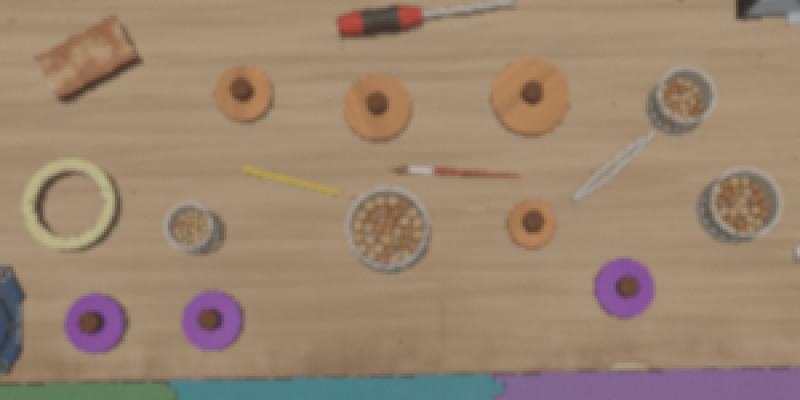

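View pics/scene1.png

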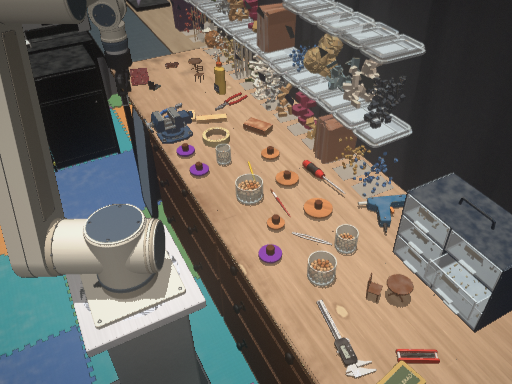

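The top crop shows wooden lids at full-image pixels (201,144) medium, (252,149) large, (309,146) giant and (309,194) small. The jars are at (182,196) small, (256,196) giant, (367,146) medium and (389,186) large.

Candidates for lid_medium are the plain wooden disc at (201,144) and the purple discs at (146,231), (189,230) and (344,217). The wooden one fits because purple is excluded. Its knob, and its size between the small and large lids, are visible in the enlarged crop.

```bash
cat > look.py <<'E'
import sys; from h import *
# look.py name picname x y : wrist look at thing; targets -> tool shares
from scipy.spatial.transform import Rotation as Ro
n=sys.argv[1]; p=vision.read_camera("wrist"); 
if len(sys.argv)>2: save(p,sys.argv[2])
o=get_obs(); q=np.roll(o["eef_rot"],-1); R=Ro.from_quat(q).as_matrix()
print("t",round(o["t"],2),"tcp",o["tool_pos"].round(4) if hasattr(o["tool_pos"],"round") else o["tool_pos"],"yaw/tilt",np.round([np.arctan2(R[1,0],R[0,0]),R[0,2],R[1,2]],4),"grip",o["grip_width"],o["gripper_force"])
for d in tip_of(p,n)[:3]:
    w=W(p,d["at"]); print("tip",round(d["score"],2),w.round(4),px(p,w).round(),"shares to it (xy)",(R.T@(w-o["tool_pos"])*10).round(3))
for d in outline_of(p,n)[:2]:
    m=d["region"].astype(np.uint8); ys,xs=np.nonzero(m)
    if not len(xs): continue
    print("outline",round(d["score"],2),"bbox",xs.min(),xs.max(),ys.min(),ys.max())
    # disc top plane / jar rim plane: project outline to the plane and fit a circle
    z=0.017 if n[0]=="l" else 0.060
    c=max(cv2.findContours(m,0,1)[0],key=len)[:,0]
    c=cv2.convexHull(c)[:,0].astype(float)
    T=np.array(p["cam_to_world"]);r=np.c_[c,np.ones(len(c))]@np.linalg.inv(np.array(p["intrinsics"])).T@T[:3,:3].T
    P=T[:3,3]+r*((z-T[2,3])/r[:,2])[:,None]
    (cx,cy),rad=cv2.minEnclosingCircle(P[:,:2].astype(np.float32))
    w=np.array([cx,cy,z]); print("circle",w.round(4),"diam",round(2*rad,4),"shares",(R.T@(w-o["tool_pos"])*10).round(3)[:2])
print("cam",np.array(p["cam_to_world"])[:3,3].round(3))
E
python3 -m crank '[[0,0,0,0,0,-0.23,0.4],[0,0,0,0,0,-0.23,0.4],[0,0,0,0,0,-0.22,0.4]]' 40
python3 -m crank '[[-0.37,-0.18,0,0,0,0,0.4],[-0.37,-0.18,0,0,0,0,0.4],[-0.37,-0.18,0,0,0,0,0.4],[-0.37,-0.18,0,0,0,0,0.4],[-0.37,-0.18,0,0,0,0,0.4]]'
python3 -m crank '[[-0.37,-0.18,0,0,0,0,0.4],[-0.37,-0.18,0,0,0,0,0.4],[-0.37,-0.18,0,0,0,0,0.4],[-0.37,-0.18,0,0,0,0,0.4],[-0.37,-0.18,0,0,0,0,0.4]]'
python3 -m crank '[[-0.37,-0.18,0,0,0,0,0.4],[0,0,0,0,0,0,0.4],[0,0,0,0,0,0,0.4]]'
python3 look.py lid_medium w1.png
```

```text
t: 1.15
tool_pos: [0.1823, 0.5189, 0.2423]
eef_rot: [-0.0, -0.004, 1.0, -0.0]
contact_force: [0.1, -0.7, -1.4]
grip_width: 0.61
gripper_force: 0.0
t: 1.57
tool_pos: [0.3689, 0.4283, 0.2425]
eef_rot: [0.0, -0.001, 1.0, 0.0]
contact_force: [-0.2, 0.4, 0.1]
grip_width: 0.599
gripper_force: 0.0
t: 1.98
tool_pos: [0.5544, 0.3385, 0.2424]
eef_rot: [0.0, -0.001, 1.0, 0.0]
contact_force: [1.3, 1.1, 0.3]
grip_width: 0.604
gripper_force: 0.0
t: 2.23
tool_pos: [0.5915, 0.3202, 0.2409]
eef_rot: [-0.001, 0.001, 1.0, -0.0]
contact_force: [-1.8, 0.3, -0.3]
grip_width: 0.603
gripper_force: 0.0
t 2.28 tcp [0.5902 0.3211 0.2415] yaw/tilt [-3.141e+00 -1.300e-03 -3.000e-04] grip 0.596236257910445 0.0
tip 0.97 [ 0.5975  0.3103 -0.0017] [247. 162.] shares to it (xy) [-0.076 -0.108  2.431]
outline 0.68 bbox 219 279 134 193
circle [0.5963 0.3138 0.017 ] diam 0.0682 shares [-0.064 -0.073]
cam [0.522 0.321 0.373]
```

View pics/w1.png

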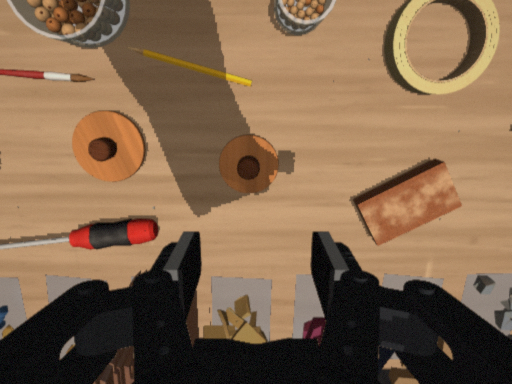

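The wrist view shows the wooden lid at (248,163), with a fitted disc of 68 mm against the stated 66 mm, so it is lid_medium. I'll descend on it.

```bash
python3 -m crank '[[-0.065,-0.085,0.35,0,0,0,0.4],[0,0,0.4,0,0,0,0.4],[0,0,0.4,0,0,0,0.4],[0,0,0.4,0,0,0,0.4],[0,0,0.35,0,0,0,0.4]]'
python3 -m crank '[[0,0,0.15,0,0,0,0.4],[0,0,0,0,0,0,0.4],[0,0,0,0,0,0,1],[0,0,0,0,0,0,1],[0,0,0,0,0,0,1]]'
python3 -m crank '[[0,0,0,0,0,0,1],[0,0,0,0,0,0,1],[0,0,0,0,0,0,1]]'
python3 look.py lid_medium w2.png
```

```text
t: 2.8
tool_pos: [0.5943, 0.3143, 0.0509]
eef_rot: [0.0, -0.002, 1.0, 0.0]
contact_force: [0.5, -0.0, -0.3]
grip_width: 0.598
gripper_force: 0.0
t: 3.22
tool_pos: [0.597, 0.3143, 0.0399]
eef_rot: [0.002, -0.001, 1.0, 0.001]
contact_force: [-1.4, 0.4, 1.6]
grip_width: 0.251
gripper_force: 39.1
t: 3.47
tool_pos: [0.597, 0.3142, 0.0398]
eef_rot: [0.002, -0.001, 1.0, 0.001]
contact_force: [-2.5, 1.4, 7.6]
grip_width: 0.252
gripper_force: 39.5
t 3.52 tcp [0.597  0.3142 0.0398] yaw/tilt [-3.1389e+00  3.2000e-03  2.2000e-03] grip 0.25035573747992595 39.47887001791969
tip 0.65 [0.5954 0.3173 0.0032] [260. 223.] shares to it (xy) [0.017 0.03  0.366]
outline 0.65 bbox 192 319 170 290
circle [0.5956 0.3153 0.017 ] diam 0.0667 shares [0.014 0.01 ]
cam [0.527 0.315 0.172]
```

View pics/w2.png

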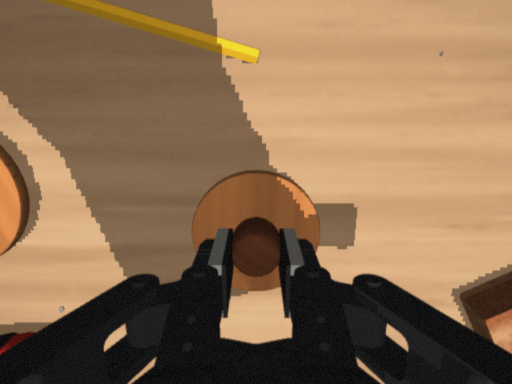

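The lid is gripped by its knob at (256,245), with the disc fitted at 66.7 mm and about 1.5 mm off the TCP. I'll lift it and look at jar_medium from 8 cm to the side, so the lid doesn't hide the rim.

```bash
python3 -m crank '[[0,0,-0.4,0,0,0,1],[0,0,-0.4,0,0,0,1],[0,-0.1,-0.4,0,0,0,1],[0.02,-0.4,0,0,0,0,1],[0.02,-0.4,0,0,0,0,1]]'
python3 -m crank '[[0.03,-0.4,0,0,0,0,1],[0.03,-0.4,0,0,0,0,1],[0.03,-0.4,0,0,0,0,1],[0.03,-0.4,0,0,0,0,1],[0.03,-0.4,0,0,0,0,1]]'
python3 -m crank '[[0.03,-0.4,0,0,0,0,1],[0.03,-0.4,0,0,0,0,1],[0.03,-0.4,0,0,0,0,1],[0,0,0,0,0,0,1],[0,0,0,0,0,0,1]]'
python3 look.py jar_medium w3.png
```

```text
t: 4.03
tool_pos: [0.5938, 0.2241, 0.1615]
eef_rot: [0.004, -0.003, 1.0, 0.001]
contact_force: [0.2, -0.5, -1.4]
grip_width: 0.245
gripper_force: 39.5
t: 4.45
tool_pos: [0.5777, 0.0215, 0.1587]
eef_rot: [0.001, -0.001, 1.0, -0.0]
contact_force: [0.7, 0.6, 0.2]
grip_width: 0.248
gripper_force: 39.5
t: 4.87
tool_pos: [0.5691, -0.0991, 0.1583]
eef_rot: [0.001, 0.001, 1.0, -0.0]
contact_force: [0.1, 1.2, -0.5]
grip_width: 0.249
gripper_force: 39.5
t 4.92 tcp [ 0.5692 -0.0977  0.1582] yaw/tilt [-3.1416e+00  1.4000e-03 -3.0000e-04] grip 0.25512433301651316 39.505752115510404
tip 0.94 [ 5.674e-01 -1.791e-01 -3.000e-04] [166. 172.] shares to it (xy) [ 0.02  -0.813  1.585]
outline 0.91 bbox 102 200 141 234
circle [ 0.5652 -0.1734  0.06  ] diam 0.0774 shares [ 0.041 -0.757]
cam [ 0.5   -0.098  0.29 ]
```

View pics/w3.png

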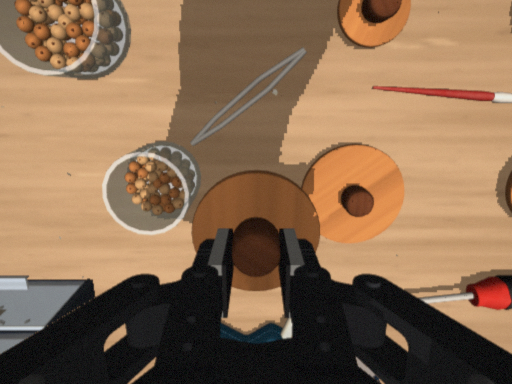

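The view shows jar_medium's rim ring at (147,193), radius about 44 px, and the held lid at (256,230). The outline includes the jar wall, so I'll fit the rim ring itself.

```bash
cat > rim.py <<'E'
import sys; from h import *
from scipy.spatial.transform import Rotation as Ro
from scipy.optimize import minimize
# rim.py jar_name offx offy: fit rim ring; give shares that bring lid (TCP+off, world m) over the jar
n=sys.argv[1]; off=np.array([float(sys.argv[2]),float(sys.argv[3]),0]) 
D=dict(jar_small=.052,jar_medium=.064,jar_large=.076,jar_giant=.088)[n]
p=vision.read_camera("wrist"); o=get_obs(); R=Ro.from_quat(np.roll(o["eef_rot"],-1)).as_matrix()
g=cv2.GaussianBlur(cv2.cvtColor(p["img"],cv2.COLOR_RGB2HSV),(3,3),0).astype(float); s=g[:,:,2]-g[:,:,1]  # whitish
T=np.linalg.inv(np.array(p["cam_to_world"]));K=np.array(p["intrinsics"])
a=np.linspace(0,2*np.pi,120,endpoint=False)
def val(c):
    # ring (wall 3.5 mm) against just inside and outside
    v=0
    for r,k in((D/2-.00175,1),(D/2+.003,-.5),(D/2-.006,-.5)):
        P=np.c_[c[0]+r*np.cos(a),c[1]+r*np.sin(a),np.full(120,.06)]
        C=P@T[:3,:3].T+T[:3,3]; u=C@K.T; u=(u[:,:2]/u[:,2:]).astype(np.float32)
        v+=k*np.median(cv2.remap(s.astype(np.float32),u[:,:1],u[:,1:],1)) if k<0 else k*np.mean(cv2.remap(s.astype(np.float32),u[:,:1],u[:,1:],1))
    return v
ds=[d for d in tip_of(p,n)]
for d in ds[:2]:
    w=W(p,d["at"]); G=np.arange(-.014,.0141,.001)
    b=max((val(w[:2]+[i,j]),i,j) for i in G for j in G)
    c=np.array([w[0]+b[1],w[1]+b[2],.06]); 
    print("tip",round(d["score"],2),w.round(4),"rim",c.round(4),"px",px(p,c).round(),"val",round(b[0],1),"SHARES",(R.T@(c-o["tool_pos"]-off)*10).round(3)[:2])
print("t",round(o["t"],2),"tcp",o["tool_pos"].round(4))
E
python3 rim.py jar_medium -.0014 .0011
```

```text
tip 0.93 [ 5.665e-01 -1.810e-01 -3.000e-04] rim [ 0.5705 -0.179   0.06  ] px [141. 195.] val 101.1 SHARES [-0.023 -0.845]
t 5.07 tcp [ 0.5693 -0.0957  0.1578]
```

```bash
cat >> rim.py <<'E'
if len(sys.argv)>4:
    im=p["img"][:,:,::-1].copy()
    P=np.c_[c[0]+D/2*np.cos(a),c[1]+D/2*np.sin(a),np.full(120,.06)]
    for q in P: cv2.circle(im,tuple(int(round(v)) for v in px(p,q)),0,(0,0,255),-1)
    x,y=px(p,c).astype(int); x=max(x,80);y=max(y,70)
    cv2.imwrite("pics/"+sys.argv[4],cv2.resize(im[y-70:y+70,x-80:x+80],None,fx=4,fy=4,interpolation=0))
E
python3 rim.py jar_medium -.0014 .0011 r1.png
```

```text
tip 0.85 [ 0.5672 -0.1798  0.0006] rim [ 0.5702 -0.1788  0.06  ] px [140. 194.] val 101.6 SHARES [-0.02  -0.845]
t 5.17 tcp [ 0.5693 -0.0955  0.1576]
```

View pics/r1.png

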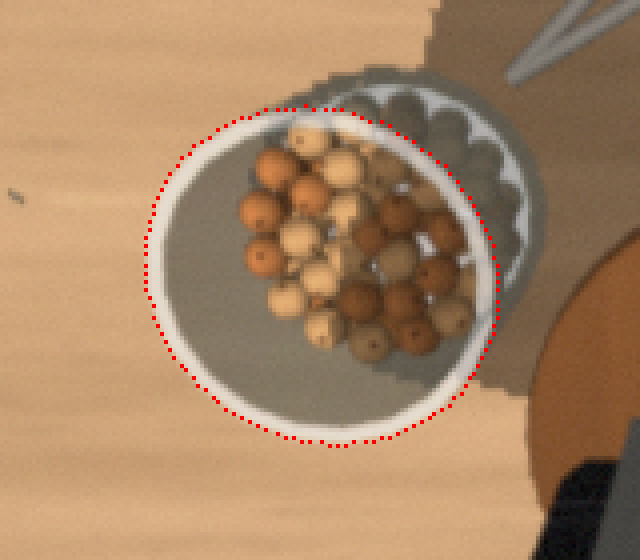

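The fitted ring overlays the rim exactly. I'll move over the jar and lower the lid.

```bash
python3 -m crank '[[-0.01,-0.42,0,0,0,0,1],[-0.01,-0.42,0,0,0,0,1],[0,0,0.25,0,0,0,1],[0,0,0.2,0,0,0,1],[0,0,0,0,0,0,1]]'
python3 -m crank '[[0,0,0.1,0,0,0,1],[0,0,0.05,0,0,0,1],[0,0,0.04,0,0,0,1],[0,0,0.04,0,0,0,1],[0,0,0,0,0,0,1]]'
python3 look.py lid_medium
```

```text
t: 5.63
tool_pos: [0.5697, -0.1793, 0.1086]
eef_rot: [-0.003, -0.001, 1.0, 0.001]
contact_force: [-0.4, 1.0, -1.6]
grip_width: 0.248
gripper_force: 39.5
t: 6.05
tool_pos: [0.5719, -0.1797, 0.0908]
eef_rot: [0.001, -0.002, 1.0, -0.0]
contact_force: [-2.7, 1.9, 6.0]
grip_width: 0.248
gripper_force: 40.3
t 6.1 tcp [ 0.5718 -0.1797  0.0908] yaw/tilt [-3.1386e+00  1.9000e-03 -8.0000e-04] grip 0.24800067345018847 40.36633551120758
tip 0.61 [ 0.5704 -0.1775  0.0504] [258. 220.] shares to it (xy) [0.014 0.023 0.404]
outline 0.59 bbox 192 319 170 290
circle [ 0.5931 -0.1797  0.017 ] diam 0.0887 shares [-0.212  0.   ]
cam [ 0.502 -0.179  0.223]
```

Seated: TCP z is 0.0908, as predicted for the disc on the rim. I'll release and go to the giant lid.

```bash
python3 -m crank '[[0,0,0,0,0,0,0.4],[0,0,0,0,0,0,0.4],[0,0,0,0,0,0,0.4],[0,0,-0.3,0,0,0,0.4],[0,0,-0.4,0,0,0,0.4]]'
python3 -m crank '[[0,0.1,-0.4,0,0,0,0.4],[-0.04,0.4,0,0,0,0,0.4],[-0.04,0.4,0,0,0,0,0.4],[-0.04,0.4,0,0,0,0,0.4],[-0.04,0.4,0,0,0,0,0.4]]'
python3 -m crank '[[0,0,0,0,0,0,0.4],[0,0,0,0,0,0,0.4],[0,0,0,0,0,0,0.4]]'
python3 look.py lid_giant w4.png
```

```text
t: 6.62
tool_pos: [0.5697, -0.1792, 0.1569]
eef_rot: [-0.003, -0.001, 1.0, 0.001]
contact_force: [0.7, -0.4, 1.1]
grip_width: 0.602
gripper_force: 0.0
t: 7.03
tool_pos: [0.5869, -0.0085, 0.1996]
eef_rot: [0.0, -0.001, 1.0, -0.0]
contact_force: [1.1, 0.7, 0.8]
grip_width: 0.601
gripper_force: 0.0
t: 7.28
tool_pos: [0.587, -0.0098, 0.1992]
eef_rot: [-0.0, -0.002, 1.0, -0.0]
contact_force: [0.5, 0.5, 0.1]
grip_width: 0.598
gripper_force: 0.0
t 7.33 tcp [ 0.587  -0.0106  0.1992] yaw/tilt [-3.1396e+00 -1.0000e-04 -3.0000e-04] grip 0.5986532182263891 0.0
tip 0.8 [ 0.5871 -0.0122  0.0006] [253. 165.] shares to it (xy) [-1.000e-03 -1.600e-02  1.985e+00]
outline 0.88 bbox 204 295 119 209
circle [ 0.5845 -0.015   0.017 ] diam 0.0903 shares [ 0.024 -0.044]
cam [ 0.518 -0.009  0.331]
```

View pics/w4.png

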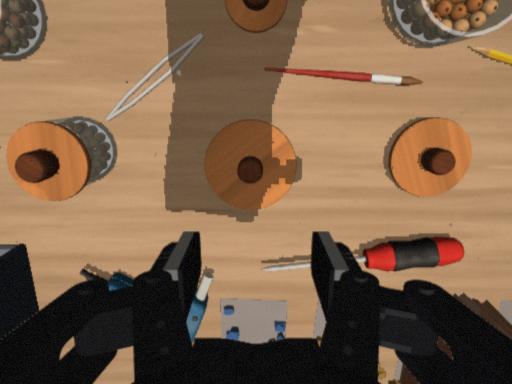

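The medium lid lies flat on its jar (48,160). The giant lid is at (250,165) with a fitted disc of 90.3 mm. I'll grasp it and carry it to the giant jar at (0.43, 0.149), stopping about 11 cm short.

```bash
python3 -m crank '[[0.02,-0.035,0.3,0,0,0,0.4],[0,0,0.4,0,0,0,0.4],[0,0,0.4,0,0,0,0.4],[0,0,0.35,0,0,0,0.4],[0,0,0.15,0,0,0,0.4]]'
python3 -m crank '[[0,0,0.03,0,0,0,0.4],[0,0,0,0,0,0,0.4],[0,0,0,0,0,0,1],[0,0,0,0,0,0,1],[0,0,0,0,0,0,1]]'
python3 -m crank '[[0,0,0,0,0,0,1],[0,0,0,0,0,0,1],[0,0,0,0,0,0,1]]'
python3 look.py lid_giant
```

```text
t: 7.85
tool_pos: [0.5825, -0.0146, 0.0348]
eef_rot: [-0.003, 0.0, 1.0, 0.0]
contact_force: [-0.3, -0.7, -0.8]
grip_width: 0.599
gripper_force: 0.0
t: 8.27
tool_pos: [0.586, -0.014, 0.0382]
eef_rot: [0.002, -0.001, 1.0, -0.0]
contact_force: [-0.1, -1.1, 2.2]
grip_width: 0.252
gripper_force: 39.0
t: 8.52
tool_pos: [0.586, -0.014, 0.0382]
eef_rot: [0.002, -0.001, 1.0, -0.001]
contact_force: [-0.1, -0.9, 6.8]
grip_width: 0.256
gripper_force: 39.3
t 8.57 tcp [ 0.586  -0.014   0.0382] yaw/tilt [-3.1395e+00  3.4000e-03 -1.2000e-03] grip 0.2515434956125739 39.306235446128994
tip 0.72 [ 0.5863 -0.0132 -0.0017] [256. 223.] shares to it (xy) [-0.001  0.008  0.399]
outline 0.75 bbox 167 344 145 310
circle [ 0.5844 -0.0134  0.017 ] diam 0.0904 shares [0.017 0.006]
cam [ 0.516 -0.013  0.17 ]
```

```bash
python3 -m crank '[[0,0,-0.4,0,0,0,1],[0,0,-0.4,0,0,0,1],[0,0,-0.4,0,0,0,1],[0.38,0.13,0,0,0,0,1],[0.39,0.13,0,0,0,0,1]]'
python3 -m crank '[[0.39,0.13,0,0,0,0,1],[0.39,0.13,0,0,0,0,1],[0,0,0,0,0,0,1],[0,0,0,0,0,0,1],[0,0,0,0,0,0,1]]'
python3 rim.py jar_giant -.0016 .0006 r2.png
```

```text
t: 9.08
tool_pos: [0.5107, 0.0118, 0.1598]
eef_rot: [0.004, -0.001, 1.0, -0.001]
contact_force: [-1.3, 1.5, -0.7]
grip_width: 0.249
gripper_force: 39.7
t: 9.5
tool_pos: [0.4305, 0.0382, 0.1574]
eef_rot: [0.001, -0.001, 1.0, -0.0]
contact_force: [0.4, -0.1, -0.5]
grip_width: 0.259
gripper_force: 39.7
tip 0.64 [ 0.4304  0.1521 -0.0016] rim [0.4314 0.1511 0.06  ] px [410. 195.] val 115.4 SHARES [-0.021  1.126]
t 9.55 tcp [0.4309 0.038  0.1571]
```

View pics/r2.png

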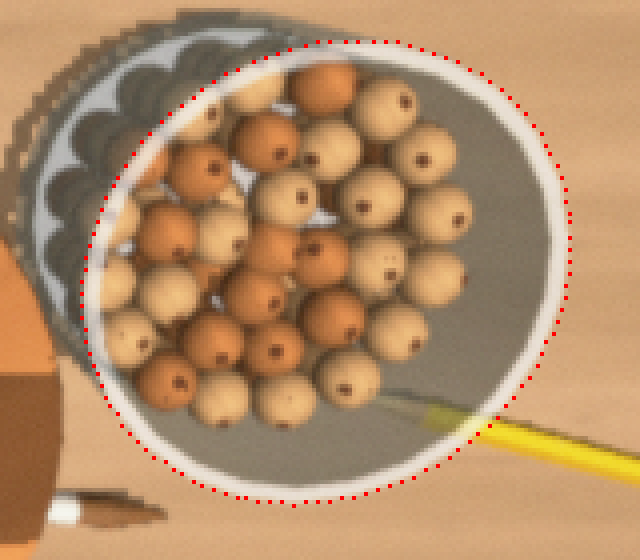

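The ring fits the giant rim. I'll place the lid.

```bash
python3 -m crank '[[0,0.375,0,0,0,0,1],[-0.01,0.375,0,0,0,0,1],[-0.01,0.375,0,0,0,0,1],[0,0,0.25,0,0,0,1],[0,0,0.2,0,0,0,1]]'
python3 -m crank '[[0,0,0,0,0,0,1],[0,0,0.12,0,0,0,1],[0,0,0.06,0,0,0,1],[0,0,0.05,0,0,0,1],[0,0,0.03,0,0,0,1]]'
python3 -m crank '[[0,0,0,0,0,0,1]]'
```

```text
t: 10.02
tool_pos: [0.4329, 0.1527, 0.1106]
eef_rot: [0.001, -0.003, 1.0, 0.0]
contact_force: [0.2, 0.3, -1.7]
grip_width: 0.253
gripper_force: 39.8
t: 10.43
tool_pos: [0.4329, 0.1504, 0.0879]
eef_rot: [0.001, -0.001, 1.0, 0.0]
contact_force: [-18.3, -3.6, 70.5]
grip_width: 0.26
gripper_force: 48.4
t: 10.52
tool_pos: [0.4328, 0.1503, 0.0883]
eef_rot: [0.002, -0.001, 1.0, 0.0]
contact_force: [-9.0, -2.6, 29.2]
grip_width: 0.249
gripper_force: 44.5
```

```bash
python3 -m crank '[[0,0,-0.01,0,0,0,0.4],[0,0,0,0,0,0,0.4],[0,0,0,0,0,0,0.4],[0,0,-0.3,0,0,0,0.4],[0,0,-0.4,0,0,0,0.4]]'
python3 -m crank '[[0,0,-0.4,0,0,0,0.4],[-0.36,0.03,0,0,0,0,0.4],[-0.36,0.03,0,0,0,0,0.4],[-0.36,0.03,0,0,0,0,0.4],[-0.36,0.03,0,0,0,0,0.4]]'
python3 -m crank '[[0,0,0,0,0,0,0.4],[0,0,0,0,0,0,0.4],[0,0,0,0,0,0,0.4]]'
python3 look.py lid_large w5.png
```

```text
t: 10.93
tool_pos: [0.43, 0.1501, 0.1547]
eef_rot: [-0.003, -0.001, 1.0, -0.0]
contact_force: [1.8, -0.1, -0.3]
grip_width: 0.6
gripper_force: 0.0
t: 11.35
tool_pos: [0.5773, 0.1629, 0.1966]
eef_rot: [0.0, -0.001, 1.0, 0.0]
contact_force: [0.1, 0.8, 0.6]
grip_width: 0.601
gripper_force: 0.0
t: 11.6
tool_pos: [0.5753, 0.1627, 0.1955]
eef_rot: [-0.001, -0.001, 1.0, -0.0]
contact_force: [-0.7, -0.6, 0.3]
grip_width: 0.601
gripper_force: 0.0
t 11.65 tcp [0.5749 0.1628 0.196 ] yaw/tilt [-3.1395e+00 -1.1000e-03 -1.0000e-04] grip 0.6000092840118033 0.0
tip 0.89 [0.572  0.159  0.0022] [251. 163.] shares to it (xy) [ 0.027 -0.038  1.938]
outline 0.87 bbox 212 292 129 208
circle [0.5759 0.1597 0.017 ] diam 0.0793 shares [-0.012 -0.031]
cam [0.506 0.164 0.328]
```

View pics/w5.png

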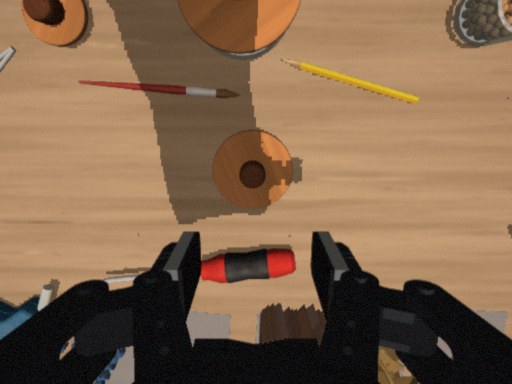

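The giant lid is seated on its jar (240,20). The large lid is at (252,168) with a fitted disc of 79 mm against the stated 78 mm.

```bash
python3 -m crank '[[0,-0.03,0.3,0,0,0,0.4],[0,0,0.4,0,0,0,0.4],[0,0,0.4,0,0,0,0.4],[0,0,0.32,0,0,0,0.4],[0,0,0.15,0,0,0,0.4]]'
python3 -m crank '[[0,0,0.01,0,0,0,0.4],[0,0,0,0,0,0,0.4],[0,0,0,0,0,0,1],[0,0,0,0,0,0,1],[0,0,0,0,0,0,1]]'
python3 -m crank '[[0,0,0,0,0,0,1],[0,0,0,0,0,0,1],[0,0,0,0,0,0,1]]'
python3 look.py lid_large
python3 -m crank '[[0,0,-0.4,0,0,0,1],[0,0,-0.4,0,0,0,1],[0,0,-0.4,0,0,0,1],[0.15,-0.36,0,0,0,0,1],[0.15,-0.36,0,0,0,0,1]]'
python3 -m crank '[[0.15,-0.36,0,0,0,0,1],[0.16,-0.36,0,0,0,0,1],[0.16,-0.36,0,0,0,0,1],[0.16,-0.36,0,0,0,0,1],[0.16,-0.36,0,0,0,0,1]]'
python3 -m crank '[[0.16,-0.37,0,0,0,0,1],[0,0,0,0,0,0,1],[0,0,0,0,0,0,1],[0,0,0,0,0,0,1]]'
python3 rim.py jar_large -.0014 .0006 r3.png
```

```text
t: 12.17
tool_pos: [0.5728, 0.1597, 0.036]
eef_rot: [-0.002, -0.001, 1.0, -0.0]
contact_force: [0.4, -0.6, -0.3]
grip_width: 0.601
gripper_force: 0.0
t: 12.58
tool_pos: [0.5765, 0.1602, 0.0405]
eef_rot: [0.002, -0.001, 1.0, 0.0]
contact_force: [-1.7, 0.7, 6.5]
grip_width: 0.252
gripper_force: 38.9
t: 12.83
tool_pos: [0.5765, 0.1602, 0.0405]
eef_rot: [0.002, -0.001, 1.0, 0.0]
contact_force: [-1.6, -0.9, 6.6]
grip_width: 0.25
gripper_force: 38.9
t 12.88 tcp [0.5765 0.1602 0.0405] yaw/tilt [-3.1393e+00  3.5000e-03  6.0000e-04] grip 0.25036290123148575 38.85622393124777
tip 0.89 [0.5699 0.162  0.0035] [257. 214.] shares to it (xy) [0.067 0.018 0.37 ]
outline 0.97 bbox 180 331 158 299
circle [0.5756 0.1611 0.017 ] diam 0.0784 shares [0.01  0.009]
cam [0.507 0.161 0.172]
t: 13.4
tool_pos: [0.5474, 0.0884, 0.1622]
eef_rot: [0.004, -0.003, 1.0, 0.0]
contact_force: [0.4, -1.3, -1.2]
grip_width: 0.249
gripper_force: 39.4
t: 13.82
tool_pos: [0.4663, -0.0937, 0.1596]
eef_rot: [0.001, -0.001, 1.0, -0.0]
contact_force: [0.5, -0.5, -0.7]
grip_width: 0.244
gripper_force: 39.4
t: 14.15
tool_pos: [0.4513, -0.1295, 0.1592]
eef_rot: [0.001, -0.001, 1.0, -0.0]
contact_force: [-0.4, 0.9, -1.1]
grip_width: 0.248
gripper_force: 39.5
tip 0.66 [ 0.451  -0.2351 -0.0013] rim [ 0.45   -0.2351  0.06  ] px [110. 191.] val 106.8 SHARES [ 0.005 -1.068]
t 14.2 tcp [ 0.4515 -0.1289  0.1589]
```

View pics/r3.png

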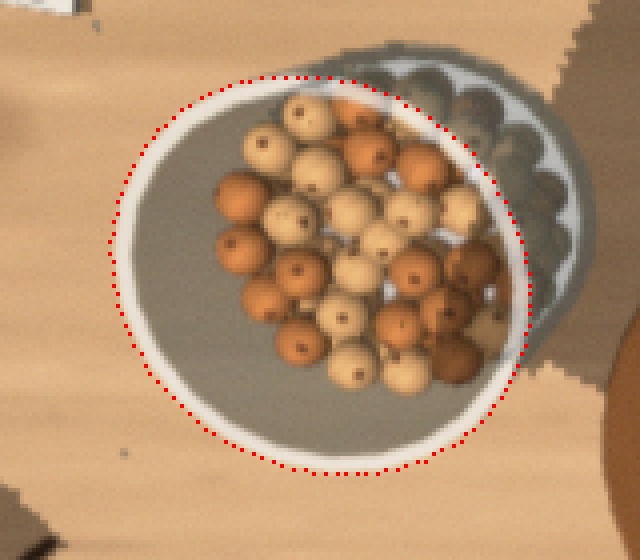

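The ring fits the large rim. I'll place it, and continue to the small lid.

```bash
python3 -m crank '[[0,-0.355,0,0,0,0,1],[0,-0.355,0,0,0,0,1],[0,-0.355,0,0,0,0,1],[0,0,0.25,0,0,0,1],[0,0,0.2,0,0,0,1]]'
python3 -m crank '[[0,0,0,0,0,0,1],[0,0,0.12,0,0,0,1],[0,0,0.06,0,0,0,1],[0,0,0.04,0,0,0,1],[0,0,0,0,0,0,1]]'
```

```text
t: 14.67
tool_pos: [0.4526, -0.2367, 0.1129]
eef_rot: [0.001, -0.001, 1.0, -0.001]
contact_force: [0.1, 0.8, -1.8]
grip_width: 0.249
gripper_force: 39.5
t: 15.08
tool_pos: [0.4519, -0.235, 0.0918]
eef_rot: [0.0, -0.002, 1.0, -0.0]
contact_force: [-1.0, -0.5, -0.5]
grip_width: 0.246
gripper_force: 39.6
```

```bash
python3 -m crank '[[0,0,0,0,0,0,0.4],[0,0,0,0,0,0,0.4],[0,0,0,0,0,0,0.4],[0,0,-0.3,0,0,0,0.4],[0,0,-0.4,0,0,0,0.4]]'
python3 -m crank '[[0,0,-0.4,0,0,0,0.4],[0.02,0.38,0,0,0,0,0.4],[0.02,0.38,0,0,0,0,0.4],[0.02,0.38,0,0,0,0,0.4],[0.02,0.38,0,0,0,0,0.4]]'
python3 -m crank '[[0.02,0.37,0,0,0,0,0.4],[0.02,0.36,0,0,0,0,0.4],[0,0,0,0,0,0,0.4],[0,0,0,0,0,0,0.4],[0,0,0,0,0,0,0.4]]'
python3 look.py lid_small w6.png
```

```text
t: 15.5
tool_pos: [0.45, -0.2347, 0.1598]
eef_rot: [-0.002, -0.001, 1.0, 0.002]
contact_force: [1.2, -0.2, -0.1]
grip_width: 0.595
gripper_force: 0.0
t: 15.92
tool_pos: [0.4427, -0.0825, 0.2018]
eef_rot: [0.0, -0.001, 1.0, -0.0]
contact_force: [1.6, 0.1, 0.1]
grip_width: 0.598
gripper_force: 0.0
t: 16.33
tool_pos: [0.4391, -0.0108, 0.2015]
eef_rot: [0.0, -0.002, 1.0, -0.0]
contact_force: [0.3, -0.7, -0.2]
grip_width: 0.599
gripper_force: 0.0
t 16.38 tcp [ 0.4391 -0.0114  0.2014] yaw/tilt [-3.1396e+00  4.0000e-04 -4.0000e-04] grip 0.5976619667716198 0.0
outline 0.69 bbox 229 284 138 191
circle [ 0.4371 -0.0094  0.017 ] diam 0.0549 shares [0.021 0.02 ]
cam [ 0.37  -0.01   0.334]
```

View pics/w6.png

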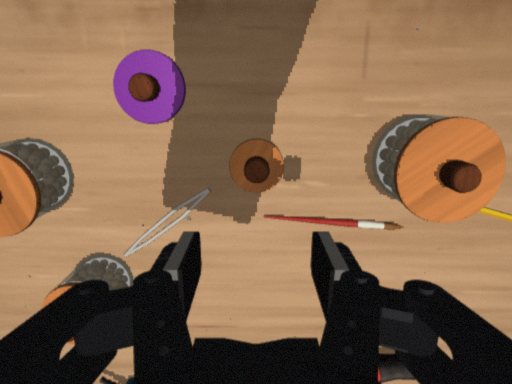

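The small lid is at (256,165) with a fitted disc of 55 mm against the stated 54 mm. The giant lid sits on its jar at (450,170), and the large and medium lids at the left edge. I'll grasp it and carry it.

```bash
python3 -m crank '[[0.015,0.02,0.3,0,0,0,0.4],[0,0,0.4,0,0,0,0.4],[0,0,0.4,0,0,0,0.4],[0,0,0.35,0,0,0,0.4],[0,0,0.17,0,0,0,0.4]]'
python3 -m crank '[[0,0,0.02,0,0,0,0.4],[0,0,0,0,0,0,0.4],[0,0,0,0,0,0,1],[0,0,0,0,0,0,1],[0,0,0,0,0,0,1]]'
python3 -m crank '[[0,0,0,0,0,0,1],[0,0,0,0,0,0,1],[0,0,0,0,0,0,1]]'
python3 look.py lid_small
python3 -m crank '[[0,0,-0.4,0,0,0,1],[0,0,-0.4,0,0,0,1],[0,0,-0.4,0,0,0,1],[0,0.38,0,0,0,0,1],[0,0.4,0,0,0,0,1]]'
python3 -m crank '[[0,0.4,0,0,0,0,1],[0,0.4,0,0,0,0,1],[0,0.4,0,0,0,0,1],[0,0.4,0,0,0,0,1],[0,0.4,0,0,0,0,1]]'
python3 -m crank '[[0,0,0,0,0,0,1],[0,0,0,0,0,0,1],[0,0,0,0,0,0,1],[0,0,0,0,0,0,1]]'
python3 rim.py jar_small -.0014 .0006 r4.png
```

```text
t: 16.9
tool_pos: [0.4355, -0.0096, 0.0357]
eef_rot: [-0.002, 0.0, 1.0, 0.0]
contact_force: [-0.7, 1.0, -0.7]
grip_width: 0.599
gripper_force: 0.0
t: 17.32
tool_pos: [0.4386, -0.0094, 0.0388]
eef_rot: [0.002, -0.001, 1.0, -0.0]
contact_force: [0.3, -1.9, 5.5]
grip_width: 0.255
gripper_force: 38.9
t: 17.57
tool_pos: [0.4386, -0.0093, 0.0388]
eef_rot: [0.002, -0.001, 1.0, -0.001]
contact_force: [-0.4, -2.0, 7.3]
grip_width: 0.254
gripper_force: 39.0
t 17.62 tcp [ 0.4386 -0.0093  0.0388] yaw/tilt [-3.1395e+00  3.2000e-03 -1.4000e-03] grip 0.2527106977801954 39.02439140249044
tip 0.57 [ 0.4388 -0.006  -0.0013] [260. 223.] shares to it (xy) [-0.001  0.034  0.4  ]
outline 0.61 bbox 202 307 181 281
circle [ 0.4368 -0.009   0.017 ] diam 0.0551 shares [0.018 0.004]
cam [ 0.369 -0.008  0.171]
t: 18.13
tool_pos: [0.4391, 0.0685, 0.1607]
eef_rot: [0.004, 0.001, 1.0, -0.0]
contact_force: [1.5, -0.2, -1.3]
grip_width: 0.256
gripper_force: 39.6
t: 18.55
tool_pos: [0.4364, 0.2714, 0.1584]
eef_rot: [0.001, -0.001, 1.0, 0.0]
contact_force: [1.7, 0.3, -0.6]
grip_width: 0.25
gripper_force: 39.6
t: 18.88
tool_pos: [0.4368, 0.2684, 0.1577]
eef_rot: [0.0, -0.001, 1.0, -0.0]
contact_force: [0.4, -0.2, -0.9]
grip_width: 0.25
gripper_force: 39.6
tip 0.65 [0.4401 0.3643 0.0007] rim [0.4381 0.3643 0.06  ] px [386. 195.] val 104.9 SHARES [-0.026  0.955]
t 18.93 tcp [0.4369 0.2682 0.1576]
```

View pics/r4.png

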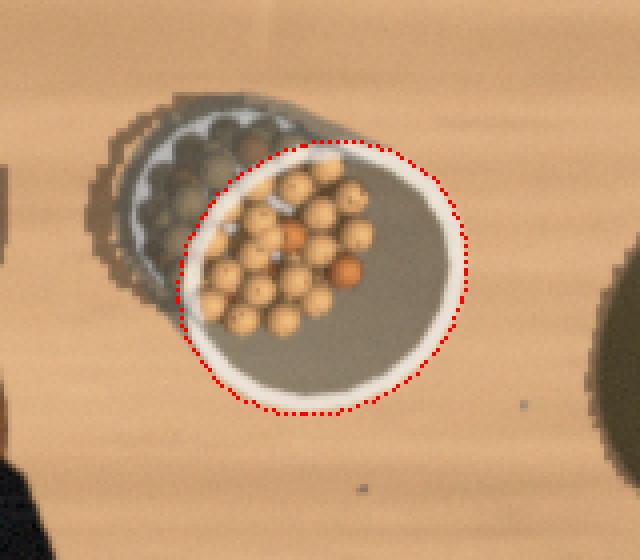

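The ring fits the small rim. I'll place the last lid.

```bash
python3 -m crank '[[-0.01,0.32,0,0,0,0,1],[-0.01,0.32,0,0,0,0,1],[-0.01,0.315,0,0,0,0,1],[0,0,0.25,0,0,0,1],[0,0,0.2,0,0,0,1]]'
python3 -m crank '[[0,0,0,0,0,0,1],[0,0,0.12,0,0,0,1],[0,0,0.06,0,0,0,1],[0,0,0.05,0,0,0,1],[0,0,0,0,0,0,1]]'
```

```text
t: 19.4
tool_pos: [0.4404, 0.3654, 0.1121]
eef_rot: [0.001, -0.001, 1.0, 0.001]
contact_force: [-0.4, -1.4, -0.4]
grip_width: 0.252
gripper_force: 39.6
t: 19.82
tool_pos: [0.4401, 0.364, 0.0897]
eef_rot: [0.0, -0.0, 1.0, -0.0]
contact_force: [-0.2, 0.1, -0.7]
grip_width: 0.251
gripper_force: 40.2
```

```bash
python3 -m crank '[[0,0,0,0,0,0,0.4],[0,0,0,0,0,0,0.4],[0,0,0,0,0,0,0.4],[0,0,-0.3,0,0,0,0.4],[0,0,-0.4,0,0,0,0.4]]'
python3 -m crank '[[0,0,-0.4,0,0,0,0.4],[0.1,-0.35,-0.1,0,0,0,0.4],[0.1,-0.4,0,0,0,0,0.4],[0,0,0,0,0,0,0.4],[0,0,0,0,0,0,0.4]]'
cat > fin.py <<'E'
from h import *
ims=[]
for c,(x0,x1,y0,y1) in dict(scene=(200,370,125,290),top=(170,420,110,235),wrist=(0,512,0,384)).items():
    p=vision.read_camera(c); i=p["img"][y0:y1,x0:x1,::-1]; h=290 if c!="scene" else 580
    print(c)
    if c!="wrist":
        for n in NM:
            for k in("jar_","lid_"):
                d=tip_of(p,k+n)
                for e in d[:2]: print(k+n,round(e["score"],2),W(p,e["at"]).round(3))
    ims.append(cv2.resize(i,((500 if c=="scene" else 300),h),interpolation=3))
ims[1]=cv2.resize(ims[1],(300,290)); cv2.imwrite("pics/fin.png",np.hstack([ims[0],np.vstack(ims[1:])]))
E
python3 fin.py
```

```text
t: 20.23
tool_pos: [0.4381, 0.3637, 0.1574]
eef_rot: [-0.003, -0.001, 1.0, -0.002]
contact_force: [0.5, 0.1, -0.1]
grip_width: 0.597
gripper_force: 0.0
t: 20.65
tool_pos: [0.4195, 0.2883, 0.2103]
eef_rot: [0.001, -0.0, 1.0, 0.0]
contact_force: [-0.2, 0.7, 0.1]
grip_width: 0.599
gripper_force: 0.0
scene
jar_small 0.7 [ 0.446 -0.236  0.048]
jar_small 0.55 [0.436 0.363 0.002]
lid_small 0.7 [0.437 0.363 0.051]
jar_medium 0.71 [ 0.57  -0.177 -0.001]
lid_medium 0.87 [ 0.571 -0.175  0.051]
lid_medium 0.66 [0.337 0.344 0.001]
jar_large 0.7 [ 0.449 -0.235  0.003]
jar_large 0.18 [0.439 0.366 0.002]
lid_large 0.68 [ 0.447 -0.236  0.05 ]
jar_giant 0.95 [0.43  0.151 0.   ]
lid_giant 0.86 [0.433 0.151 0.052]
top
jar_medium 0.43 [ 0.569 -0.176 -0.004]
lid_medium 0.94 [ 0.362 -0.108 -0.005]
lid_medium 0.57 [ 0.571 -0.178  0.056]
jar_large 0.54 [ 0.455 -0.236  0.002]
lid_large 0.69 [ 0.454 -0.233  0.049]
jar_giant 0.55 [0.433 0.151 0.003]
lid_giant 0.74 [0.436 0.153 0.053]
lid_giant 0.54 [0.435 0.153 0.003]
wrist
```

View pics/fin.png

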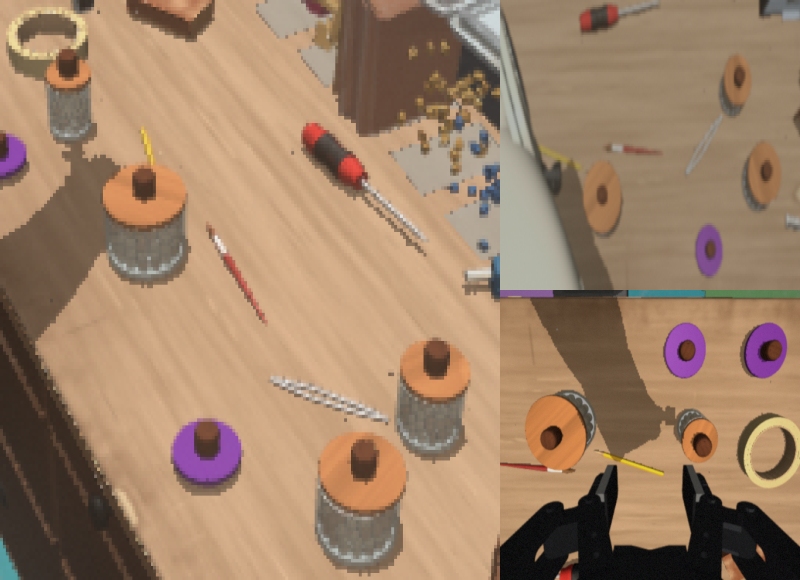

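All four lids lie flat on their own jars, at crop pixels (68,75), (145,195), (435,370) and (362,460). The measured origins are about 51 mm above the jars', and the robot is clear. I'll hand in.

```bash
python3 -c "
from plant import sign_off
print(sign_off())"
```

```text
the job is handed in; nothing more can be done
None
```

I closed all four jars with the wooden lids of their own size and handed the job in at about 21 s; the last pictures show every lid flat on its rim, but no verdict came back from the hand-in.

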